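# Plug the gearbox and wedge up its hinged mount

## Robot

A 6-joint arm with a two-finger parallel gripper is mounted at the origin on the work surface. World frame = base frame: x ahead of the robot, y to its left, z up, the work surface at z = 0. Lengths are in m, angles in rad, forces in N, time in s.
With the tool pointing down it reaches from about 0.375 to 0.9 m from the base axis. Payload 3.1 kg.
Tool frame: the origin (TCP) lies between the finger pads; the fingertips stand robot.finger_overhang ahead of it and the grasp point (between the pads) lies 3 mm ahead of it (robot.finger_overhang is the distance from the TCP to the fingertips, in m); z points along the fingers, y is the line along which they close (so a half turn about z gives the same grasp; the last joint's range is limited). The gripper opens to 87 mm and grips with 3 to 60 N. Pads are 19 mm wide; open, the fingers measure 117 mm over their backs; the gripper's body (75 mm by 190 mm) begins 51 mm behind the grasp point.
Start: joints at [1.153, 0.527, 1.433, -0, 1.181, -0.178], TCP at [0.148, 0.607, 0.245] pointing down, gripper open.
Joint ranges: [-3.08, 3.08], [-0.75, 2.2], [0.22, 2.44], [-1.43, 4.57], [0, 2.65], [-2.85, 2.85]. Speed limits (rad/s): [2.79, 2.79, 3.14, 3.14, 3.14, 3.14].

## Interface

Orientations are given as a unit quaternion [x, y, z, w].
In Python, from rig import get_obs, vision, hand_in, nets, robot gives the robot as it stands.
- The arm moves only by the tool apply_moves, never from a script. Its argument "series" is a list of rows, each an object with "offset": the shift along the world's x, y, z in cm, a list of three; "rot": the turn, a rotation vector about the world's x, y, z in degrees, a list of three. A call has 1 to 20 rows; each row is the pose to reach, as a shift and turn from the pose commanded when the call began; what a row does not reach only later rows make up. A row lasts 1/10 s, in which the tool goes at most 50 mm and 8.59 degrees, less where a joint would pass 70% of its speed; a pose out of reach is approached as far as the arm can. A call with a gripper value outside its range is refused whole. "hand" is the opening, from 0 (shut) to 1 (fully open), set as the call begins (left out, the last holds). The fingers move at their own pace and stop on an object; "newtons" is the grip in N (left out, the last holds). Time passes only in rows, so rows that repeat a pose let the fingers close. It gives the time, the measured TCP pose, the force, the opening and the grip force at its end, in the units of the state.
- get_obs(): the state, without advancing time (a new reading comes with each control period).
- vision.camera(name): name is "scene" or "top" or "wrist"; returns the picture (384x512x3 uint8, red, green, blue); there is no depth.
- vision.calibration(name): a dict with "K" (3x3 intrinsics, pixels), "k1" (the pictures are not rectified: a ray, as slopes to the right and down, at radius r is drawn at 1 + k1 r^2 times it, then the intrinsics apply), "R" (3x3) and "t" (3): a world point X has camera coordinates R X + t. Camera axes: x right, y down, z forward; pixel columns grow to the right and rows downward; lengths in m; the calibration is good to about 2 mm. A picture is of the moment at which its call begins: read the wrist's pose just before it. calibration takes no time and is no camera call; for the wrist camera it gives the pose at the moment of the call.
- hand_in(): hands the job in; it is judged then, once.
Trained networks look in the newest picture that a camera, given by its name, has taken for a name from the list of things; names that differ only in an ending like _2 or _b are one class to them, and where a whole thing is asked for, a point or a joint stands for the part that bears it (a point fixed in the world has none). Each returns a list of dicts, best first, with "conf" (0 to 1); they miss things now and then, are a little off and sometimes report something else, mostly with a low value. They report only what shows in the picture. A call takes as long as a camera call. They do not tell look-alikes from the thing itself.
- nets.search_frame(camera, query): "centre" ([x, y, z] in m, in world coordinates, good to about 4 mm: the middle of the surface that is visible of it).
- nets.spot_point(camera, query): "centre" ([x, y, z] in m, in world coordinates, good to about 4 mm: a listed point, or the origin of a listed thing).
The state is a dict: "time": time; "q": joint angles; "joint_velocities": joint speeds; "joint_torque": joint torques, N m; "position": TCP position; "tool_rot": TCP orientation; "ft_force": force on the tool from outside, world axes, zero at the start; "moment": the same for the moment, N m; "grip_width": finger opening in m; "grip_force": force on a finger pad.
Only numpy, scipy, OpenCV 4.12 (cv2) and the standard library are available. Lean on these libraries where they do the work, as an engineer would, in place of code of your own. Each camera call takes 0.05 s, during which the arm holds its last target. There are 200 camera calls.

## Task

First close the gearbox's open filler neck: set the tapered plug into it, tip down and fully home, and let go of it while the gearbox still rests flat on its base. Then push the steel wedge, nose first and flat on the bench, under the free front edge of the gearbox's mounting plate until that edge just lifts off the base, about 3 mm and no more than a few, and finish while still holding the wedge there in the gripper, touching the gearbox with nothing but the wedge. Leave the spray can, the bearing ring and the spanner where they are.

Things in the scene. Friction and masses are not known exactly. Their poses are not given: they have to be found in the camera images.
- base: dark steel U-shaped base fixed to the bench. Origin on the bench under the middle of the plate; x from the plate's free front edge (x = -75 mm) back to the hinge (axis x = 75, z = 16 mm), roughly away from the robot; z up. Rails 10 mm high along x at |y| = 45 to 75 mm, joined behind the hinge; between them bare bench, a slot 90 mm wide, 10 mm high under the plate, open to the front
- gearbox: grey gearbox (about 1 kg) on a steel plate 150 x 150 x 12 mm, hinged at its back edge, underside 10 mm above the bench on the base's rails. Frame same as the base's while the plate lies flat. Housing x = -27 to 63 mm, 96 mm wide, top at z = 92 mm; a foot flange reaches x = -35 mm, only bare plate in front of it; shaft stub to y = 80 mm at z = 58 mm
- lip (a point): middle of the lower front edge of the mounting plate (x = -75, y = 0, z = 10 mm in the gearbox frame): the free edge that the wedge lifts, 10 mm above the bench while the plate lies flat. About 3 to 6 N weigh on it
- neck (a point): centre of the mouth of the round filler neck on top of the gearbox, 117 mm above the bench, at x = 10, y = 0 mm in the gearbox frame. Upright tube, bore 30 mm, outside 42 mm, 25 mm deep
- mount_hinge (a joint): tilt of the plate about its hinge in rad: 0 lying on the base, growing as the front edge rises; the front edge rises 1.5 mm per 0.01 rad (3 mm is 0.020)
- wedge: loose steel wedge, 0.35 kg, flat on the bench, 122 x 36 mm. Origin: middle of its underside; x points to the thin nose, z up. Nose (x = 61 mm) 4 mm thick; the top rises 1 in 5 to 22 mm at x = -29 mm; an upright grip lug 45 mm high fills x = -29 to -61 mm. It first touches the plate's edge with its nose 30 mm past that edge; each further 5 mm lifts the edge 1 mm
- wedge_nose (a point): middle of the nose of the wedge at its underside (x = 61, y = 0, z = 0 mm in the wedge frame)
- wedge_lug (a point): inside the wedge's grip lug, 30 mm above its underside, x = -45, y = 0 mm in the wedge frame: a good place to grip across its 36 mm width
- plug: black tapered plug, 60 g, standing on its tip on the bench, 62 mm high. Origin: centre of its tip, z up its axis. Tapered shank 20 mm long, 22 mm across at the tip, 26 mm at the top; flange 40 mm across at z = 20 to 24 mm, which comes to sit on the neck's rim; round grip 26 mm across from there to z = 62 mm. Fully home, the tip is 20 mm below the neck's mouth
- spray_can: aluminium spray can with paper label, 52 mm across, 160 mm high, standing on the bench; leave alone
- bearing: steel bearing ring, 62 mm across, 16 mm high, lying on the bench; leave alone
- spanner: steel spanner, 190 mm long, lying on the bench; leave alone
Things that resemble listed ones, but are neither listed nor needed, are in the scene too. There is more than one size of the plug; the job needs the smallest. Leave any brown or green look-alike of the wedge alone.

How it is judged:
By the outcome, as a careful person would: the job done as asked, in the order asked, and still so for the second after the job is handed in, while the arm keeps its last pose, push and grip.
It also fails if it takes over 64 s, if anything falls off the work surface, if the arm or the gripper's body presses on something with over 40 N, if the wrist force passes 120 N, or if a joint passes its speed limit or range.

## Working session

There is one attempt and no reset: what is moved stays moved. The work goes in short steps, Python scripts to look and compute and a tool call to move; the robot and the scene stay as the last step left them, time stands still between calls to the robot, and variables do not carry over. Pictures are saved under pics/ and viewed, at most 10 in all, crops included, and the job is handed in when it is done.

Besides the shell and the picture viewer there is one more tool, called after "Emit:" as name(argument=value, ...) on one line, values as JSON. apply_moves: Moves the arm, as the interface text tells. Its arguments: {"type":"object","properties":{"series":{"type":"array"},"hand":{"type":"number"},"newtons":{"type":"number"}},"required":["series"]}

```bash
mkdir -p pics; ls; cat > h.py <<'E'
import numpy as np,cv2
from rig import get_obs,vision,hand_in,nets,robot
def snap(c,f=None):
    im=vision.camera(c)
    if f: cv2.imwrite('pics/'+f,cv2.cvtColor(im,cv2.COLOR_RGB2BGR))
    return im
def ray(cal,u,v):
    K=cal['K'];d=np.array([(u-K[0][2])/K[0][0],(v-K[1][2])/K[1][1]]);s=d.copy()
    for _ in range(20): s=d/(1+cal['k1']*(s@s))
    R=np.array(cal['R']);return -R.T@np.array(cal['t']),R.T@np.array([s[0],s[1],1])
def onz(cal,u,v,z):
    o,d=ray(cal,u,v);return o+d*(z-o[2])/d[2]
def tri(rs):
    A=0;b=0
    for o,d in rs:
        d=d/np.linalg.norm(d);P=np.eye(3)-np.outer(d,d);A=A+P;b=b+P@o
    return np.linalg.solve(A,b)
def proj(cal,X):
    c=np.array(cal['R'])@np.array(X)+np.array(cal['t']);s=c[:2]/c[2];s=s*(1+cal['k1']*(s@s));K=cal['K']
    return np.array([K[0][0]*s[0]+K[0][2],K[1][1]*s[1]+K[1][2]])
E
python3 - <<'E'
from h import *
np.set_printoptions(precision=4,suppress=True)
o=get_obs();print(o['position'],o['tool_rot'],o['time'],robot.finger_overhang)
a=snap('scene','s.png');b=snap('top','t.png')
for c in('scene','top'):
  cal=vision.calibration(c);print(c,proj(cal,[.5,0,0]))
  for q in('plug','wedge','wedge_nose','wedge_lug','gearbox','lip','neck','spray_can','bearing','spanner'):
    for r in nets.spot_point(c,q): print(q,np.round(r['centre'],3),round(r['conf'],2),proj(cal,r['centre']).round())
E
```

```text
pics
[0.1481 0.6065 0.2436] [ 0.1196  0.9928 -0.001  -0.0003] 0.0 0.022
scene [262.8937 212.8022]
plug [ 0.462  0.31  -0.   ] 0.91 [359. 250.]
plug [ 0.462  0.154 -0.004] 0.59 [312. 227.]
plug [ 0.444  0.234 -0.001] 0.51 [338. 234.]
wedge [ 0.725 -0.231 -0.001] 0.93 [160. 228.]
wedge [ 0.48  -0.27   0.001] 0.82 [200. 175.]
wedge [ 0.297 -0.273 -0.001] 0.78 [230. 145.]
wedge_nose [ 0.531 -0.297  0.   ] 0.92 [184. 181.]
wedge_nose [ 0.728 -0.29  -0.002] 0.69 [145. 221.]
wedge_nose [0.59  0.017 0.011] 0.6 [251. 232.]
wedge_nose [ 0.291 -0.33   0.002] 0.52 [218. 138.]
wedge_lug [ 0.312 -0.227  0.027] 0.75 [238. 146.]
wedge_lug [ 0.433 -0.257  0.034] 0.69 [210. 162.]
wedge_lug [ 0.72  -0.187  0.028] 0.66 [171. 228.]
gearbox [ 0.668  0.007 -0.003] 0.61 [234. 251.]
lip [0.591 0.016 0.011] 0.67 [251. 232.]
neck [0.677 0.009 0.12 ] 0.92 [231. 228.]
neck [ 0.477 -0.272  0.001] 0.22 [200. 174.]
spray_can [0.439 0.232 0.   ] 0.64 [338. 232.]
spray_can [ 0.666  0.355 -0.002] 0.6 [342. 312.]
spray_can [ 0.669  0.004 -0.004] 0.58 [233. 251.]
bearing [ 0.648 -0.351  0.   ] 0.64 [148. 196.]
spanner [
[... 208 characters left out ...]
473 -0.272 -0.   ] 0.91 [328. 218.]
wedge [ 0.726 -0.231 -0.   ] 0.9 [314. 138.]
wedge_nose [ 0.531 -0.289  0.006] 0.7 [334. 199.]
wedge_nose [ 0.288 -0.331  0.   ] 0.58 [349. 280.]
wedge_nose [ 0.73  -0.291 -0.001] 0.58 [333. 138.]
wedge_lug [ 0.308 -0.226  0.029] 0.94 [315. 273.]
wedge_lug [ 0.433 -0.26   0.029] 0.76 [326. 230.]
wedge_lug [ 0.722 -0.182  0.032] 0.58 [300. 136.]
gearbox [0.666 0.01  0.002] 0.69 [237. 155.]
gearbox [ 0.473 -0.443  0.004] 0.35 [384. 219.]
lip [0.593 0.011 0.013] 0.63 [236. 177.]
lip [ 0.644 -0.353 -0.001] 0.33 [353. 164.]
neck [0.678 0.005 0.116] 0.56 [238. 140.]
spray_can [ 0.665  0.357 -0.002] 0.96 [125. 152.]
bearing [ 0.642 -0.352  0.001] 0.69 [352. 165.]
```

```bash
python3 -c "
import cv2,numpy as np
a=cv2.imread('pics/s.png');b=cv2.imread('pics/t.png')
cv2.imwrite('pics/st.png',cv2.resize(np.vstack([a,b]),(800,1200))[:600]);cv2.imwrite('pics/tt.png',cv2.resize(b,(800,600)))"
```

```text
(no output)
```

View pics/st.png

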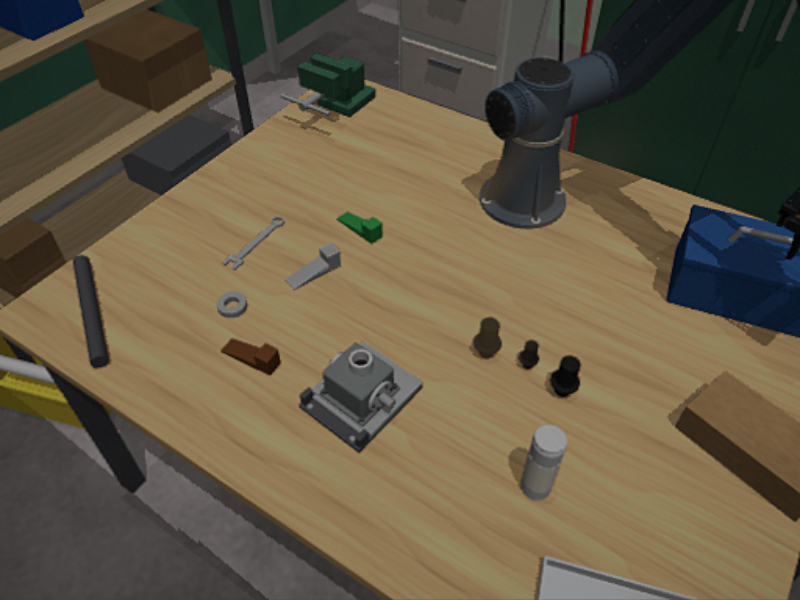

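View pics/tt.png

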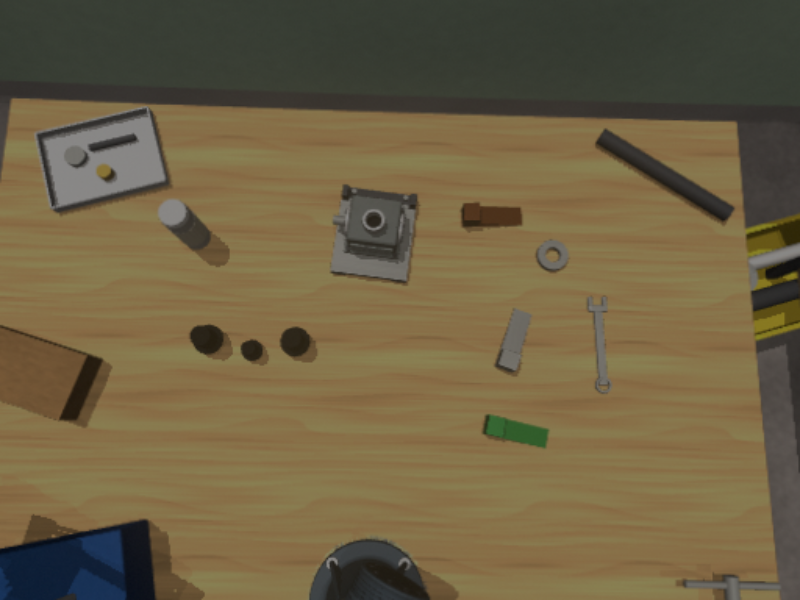

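Plug candidates:
- small black: scene (338,227), top (161,224)
- large black: scene (362,240), top (133,217)
- large dark-brown: scene (312,216), top (189,219)

I choose the smallest, the middle one.

Wedge candidates:
- grey steel: scene (200,172), top (329,218)
- brown: scene (160,228)
- green: scene (230,145)

I choose the grey one.

The gearbox neck is at scene (231,228), top (239,140). Next is a hover over the plug, fingers closing along x, to check it close up.

Emit:
apply_moves(series=[{"offset": [2.9, -3.7, 0], "rot": [0, 0, -8]}, {"offset": [5.8, -7.5, 0], "rot": [0, 0, -16]}, {"offset": [8.8, -11.2, 0], "rot": [0, 0, -24]}, {"offset": [11.7, -15, 0], "rot": [0, 0, -32]}, {"offset": [14.6, -18.7, 0], "rot": [0, 0, -40]}, {"offset": [17.5, -22.5, 0], "rot": [0, 0, -48]}, {"offset": [20.5, -26.2, 0], "rot": [0, 0, -56]}, {"offset": [23.4, -30, 0], "rot": [0, 0, -64]}, {"offset": [26.3, -33.7, 0], "rot": [0, 0, -72]}, {"offset": [29.2, -37.7, 0], "rot": [0, 0, -76.3]}, {"offset": [29.2, -37.7, 0], "rot": [0, 0, -76.3]}, {"offset": [29.2, -37.7, 0], "rot": [0, 0, -76.3]}], hand=1)

```text
time: 2.3
position: [0.441, 0.2292, 0.2446]
tool_rot: [0.708, 0.706, 0.0, -0.0]
ft_force: [-1.0, 0.3, 0.1]
grip_width: 0.0872
grip_force: 0.0
```

```bash
python3 - <<'E'
from h import *
np.set_printoptions(precision=4,suppress=True)
o=get_obs();print(o['position'],o['tool_rot'],o['time'],o['q'])
a=snap('wrist','w1.png');cal=vision.calibration('wrist')
for q in('plug','spray_can','neck','lip'):
    for r in nets.spot_point('wrist',q): print(q,np.round(r['centre'],4),round(r['conf'],2),proj(cal,r['centre']).round())
for r in nets.search_frame('wrist','plug'): print('frame',np.round(r['centre'],4),round(r['conf'],2),proj(cal,r['centre']).round())
E
```

```text
[0.441  0.2292 0.2446] [ 0.7083  0.7059  0.     -0.0003] 2.3 [0.2537 0.3561 1.7475 0.0006 1.0382 0.257 ]
plug [ 0.4428  0.234  -0.0031] 0.93 [260. 163.]
plug [ 0.4565  0.1534 -0.0001] 0.79 [270. 222.]
plug [ 0.462   0.3111 -0.0012] 0.66 [275. 101.]
spray_can [0.6691 0.3582 0.0024] 0.87 [449.  61.]
frame [0.4424 0.2372 0.0598] 0.87 [260. 169.]
frame [0.459  0.3089 0.0866] 0.7 [277. 100.]
frame [0.4551 0.1648 0.0333] 0.61 [270. 223.]
frame [0.6451 0.3515 0.0854] 0.43 [476.  54.]
```

View pics/w1.png

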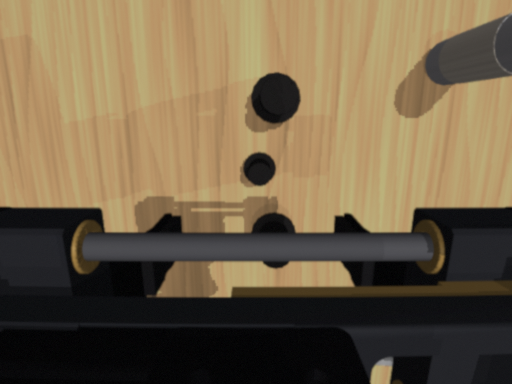

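The wrist view shows three plugs at (277,98), (260,169) and (273,238). The middle one is clearly the smallest, as chosen. I'll move to a second, lower and shifted viewpoint to triangulate.

Emit:
apply_moves(series=[{"offset": [0, -1, -4], "rot": [0, 0, 0]}, {"offset": [0, -3, -6], "rot": [0, 0, 0]}, {"offset": [0, -3, -6], "rot": [0, 0, 0]}, {"offset": [0, -3, -6], "rot": [0, 0, 0]}])

```text
time: 3.0
position: [0.4403, 0.2008, 0.1846]
tool_rot: [0.707, 0.707, 0.0, -0.0]
ft_force: [0.7, 0.4, 0.5]
grip_width: 0.0869
grip_force: 0.0
```

```bash
python3 - <<'E'
from h import *
np.set_printoptions(precision=4,suppress=True)
o=get_obs();print(o['position'],o['time'])
a=snap('wrist','w2.png');cal=vision.calibration('wrist')
print('cam',-np.array(cal['R']).T@cal['t'],cal['R'][2],'tcp px',proj(cal,o['position']))
for n in('spot_point','search_frame'):
    for r in getattr(nets,n)('wrist','plug'): print(n,np.round(r['centre'],4),round(r['conf'],2),proj(cal,r['centre']).round())
b=cv2.imread('pics/w2.png');c=cv2.imread('pics/w1.png')
p=proj(cal,[.442,.2325,.03]).astype(int);print(p)
q=np.hstack([cv2.resize(b[max(p[1]-50,0):p[1]+50,p[0]-50:p[0]+50],(400,400),interpolation=2),cv2.resize(c[119:219,210:310],(400,400),interpolation=2)])
cv2.imwrite('pics/c2.png',np.clip(q.astype(float)*2.5,0,255).astype('uint8'))
E
```

```text
[0.4403 0.2008 0.1846] 3.0
cam [0.4413 0.2663 0.3252] [ 0.0008 -0.2403 -0.9707] tcp px [255.2165 248.0154]
spot_point [0.4612 0.3128 0.0002] 0.78 [277.  67.]
spot_point [0.458  0.1501 0.0019] 0.61 [272. 220.]
search_frame [0.4452 0.2371 0.0621] 0.84 [262. 149.]
search_frame [0.4541 0.1685 0.0399] 0.77 [270. 215.]
search_frame [0.4581 0.3065 0.088 ] 0.59 [280.  58.]
[257 149]
```

View pics/c2.png

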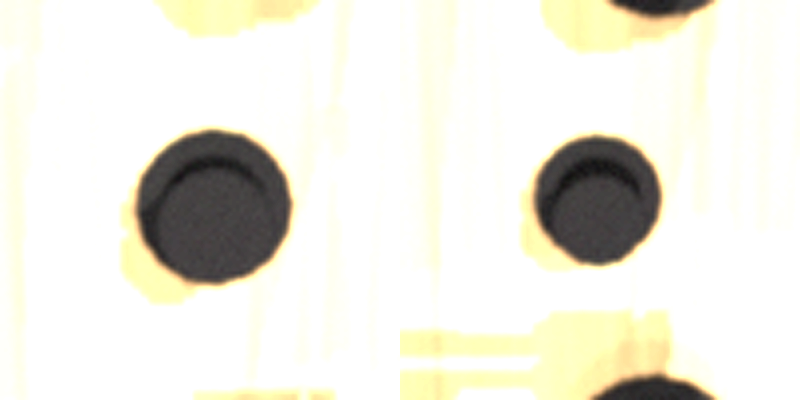

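The crops show the plug's flange circle and, offset from it, the grip's top face. In w2 the top face is at px (259.9,153.9) and the flange at (260.1,150.4). In w1 they are at (258.9,172.1) and (259,168.2).

```bash
python3 - <<'E'
from h import *
np.set_printoptions(precision=4,suppress=True)
cal=vision.calibration('wrist');o=get_obs()
R=np.array(cal['R']);c=-R.T@cal['t']
c1=dict(cal);cc=c+np.array([.441-.4403,.2292-.2008,.2446-.1846]);c1['t']=-R@cc
for n,z,p2,p1 in(('top',.062,(259.9,153.9),(258.9,172.1)),('fl',.024,(260.1,150.4),(259,168.2))):
  print(n,tri([ray(cal,*p2),ray(c1,*p1)]),onz(cal,*p2,z),onz(c1,*p1,z))
E
```

```text
top [0.4444 0.2309 0.0478] [0.4441 0.2327 0.062 ] [0.4444 0.2336 0.062 ]
fl [0.4447 0.2317 0.0267] [0.4447 0.2314 0.024 ] [0.4447 0.2312 0.024 ]
```

Emit:
apply_moves(series=[{"offset": [0.4, 3.1, -2], "rot": [0, 0, 0]}, {"offset": [0.4, 3.1, -6], "rot": [0, 0, 0]}, {"offset": [0.4, 3.1, -9], "rot": [0, 0, 0]}, {"offset": [0.4, 3.1, -11.5], "rot": [0, 0, 0]}, {"offset": [0.4, 3.1, -13], "rot": [0, 0, 0]}, {"offset": [0.4, 3.1, -13.4], "rot": [0, 0, 0]}, {"offset": [0.4, 3.1, -13.4], "rot": [0, 0, 0]}, {"offset": [0.4, 3.1, -13.4], "rot": [0, 0, 0]}])

```text
time: 3.95
position: [0.4453, 0.2316, 0.0516]
tool_rot: [0.707, 0.707, 0.001, 0.001]
ft_force: [-0.1, 0.2, -0.2]
grip_width: 0.087
grip_force: 0.0
```

Emit:
apply_moves(series=[{"offset": [0, 0, 0], "rot": [0, 0, 0]}, {"offset": [0, 0, 0], "rot": [0, 0, 0]}, {"offset": [0, 0, 0], "rot": [0, 0, 0]}, {"offset": [0, 0, 0], "rot": [0, 0, 0]}, {"offset": [0, 0, 0], "rot": [0, 0, 0]}, {"offset": [0, 0, 0], "rot": [0, 0, 0]}, {"offset": [0, 0, 0], "rot": [0, 0, 0]}, {"offset": [0, 0, 0], "rot": [0, 0, 0]}], hand=0, newtons=15)

```text
time: 4.75
position: [0.4444, 0.2311, 0.0505]
tool_rot: [0.707, 0.707, -0.0, -0.0]
ft_force: [-0.6, 0.5, -0.0]
grip_width: 0.0309
grip_force: 0.0
```

Emit:
apply_moves(series=[{"offset": [0, 0, 0], "rot": [0, 0, 0]}, {"offset": [0, 0, 0], "rot": [0, 0, 0]}, {"offset": [0, 0, 0], "rot": [0, 0, 0]}, {"offset": [0, 0, 0], "rot": [0, 0, 0]}])

```text
time: 5.15
position: [0.4444, 0.2311, 0.0505]
tool_rot: [0.707, 0.707, -0.0, -0.0]
ft_force: [0.5, 0.9, -0.9]
grip_width: 0.025
grip_force: 14.8
```

Emit:
apply_moves(series=[{"offset": [0, 0, 3], "rot": [0, 0, 0]}, {"offset": [0, 0, 8], "rot": [0, 0, 0]}, {"offset": [0, 0, 13], "rot": [0, 0, 0]}, {"offset": [0, -3, 17], "rot": [0, 0, 0]}, {"offset": [4, -6, 17], "rot": [0, 0, 0]}, {"offset": [8, -9, 17], "rot": [0, 0, 0]}, {"offset": [11, -12, 17], "rot": [0, 0, 0]}, {"offset": [14, -15, 17], "rot": [0, 0, 0]}, {"offset": [17, -18, 17], "rot": [0, 0, 0]}, {"offset": [20, -21, 17], "rot": [0, 0, 0]}, {"offset": [23.5, -26, 17], "rot": [0, 0, 0]}, {"offset": [23.5, -30, 17], "rot": [0, 0, 0]}, {"offset": [23.5, -30, 17], "rot": [0, 0, 0]}, {"offset": [23.5, -30, 17], "rot": [0, 0, 0]}])

```text
time: 6.55
position: [0.6789, -0.0702, 0.2197]
tool_rot: [0.708, 0.706, -0.0, -0.001]
ft_force: [-1.3, 0.6, -1.0]
grip_width: 0.025
grip_force: 14.8
```

```bash
python3 - <<'E'
from h import *
np.set_printoptions(precision=4,suppress=True)
import pickle
o=get_obs();print(o['position'],o['time'])
a=snap('wrist','w3.png');cal=vision.calibration('wrist');pickle.dump(cal,open('w3.pkl','wb'))
for q in('neck','lip','plug'):
    for r in nets.spot_point('wrist',q): print(q,np.round(r['centre'],4),round(r['conf'],2),proj(cal,r['centre']).round())
print(proj(cal,[.677,.006,.117]))
b=cv2.imread('pics/w3.png');cv2.imwrite('pics/w3b.png',np.clip(cv2.resize(b,(800,600),interpolation=2).astype(float)*1.8,0,255).astype('uint8'))
E
```

```text
[ 0.6789 -0.0702  0.2197] 6.55
neck [0.6799 0.0074 0.1184] 0.91 [259. 100.]
lip [0.595  0.0125 0.0083] 0.63 [183. 100.]
plug [ 0.6765 -0.0687  0.1696] 0.96 [254. 216.]
[255.1103 101.948 ]
```

View pics/w3b.png

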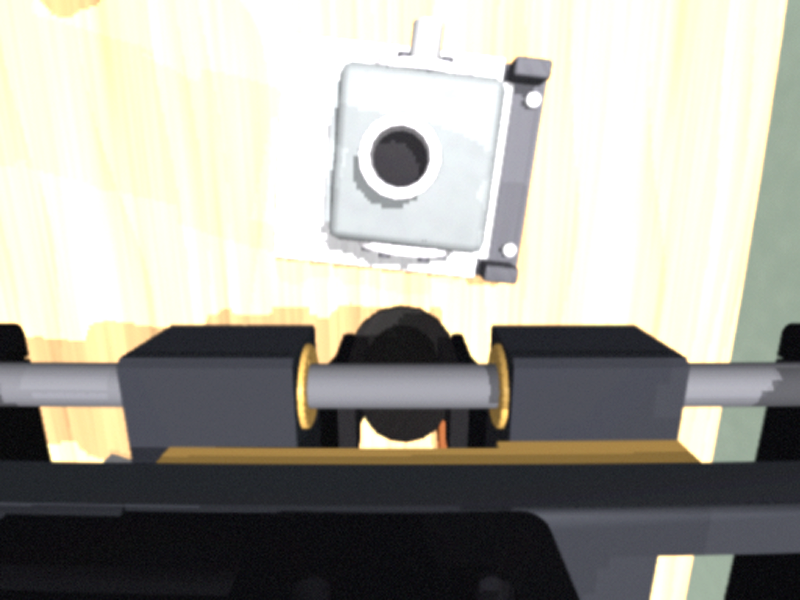

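The enlarged view shows the neck mouth (bore) at about (400,156), wrist px (256,100). The housing top corners are near (343,65), (503,82), (485,248) and (332,238), and the plug is held upright at (403,375). I'll take a second wrist view from 3 cm further along y.

Emit:
apply_moves(series=[{"offset": [0, -2, 1], "rot": [0, 0, 0]}, {"offset": [0, -4, 2], "rot": [0, 0, 0]}, {"offset": [0, -4, 2], "rot": [0, 0, 0]}, {"offset": [0, -4, 2], "rot": [0, 0, 0]}])

```text
time: 7.15
position: [0.6797, -0.1101, 0.2417]
tool_rot: [0.708, 0.706, 0.001, 0.001]
ft_force: [-0.0, 0.6, -1.2]
grip_width: 0.0251
grip_force: 14.8
```

```bash
python3 - <<'E'
from h import *
import pickle
np.set_printoptions(precision=4,suppress=True)
o=get_obs();print(o['position'],o['time'])
a=snap('wrist','w4.png');c4=vision.calibration('wrist');c3=pickle.load(open('w3.pkl','rb'));pickle.dump(c4,open('w4.pkl','wb'))
snap('top','t4.png');ct=vision.calibration('top')
def bore(f,cal):
  g=cv2.cvtColor(cv2.imread('pics/'+f),cv2.COLOR_BGR2GRAY)
  u,v=proj(cal,[.678,.007,.117]).astype(int);S=30
  p=cv2.resize(g[v-S:v+S,u-S:u+S],None,fx=8,fy=8,interpolation=cv2.INTER_CUBIC)
  t,m=cv2.threshold(p,0,255,cv2.THRESH_BINARY_INV+cv2.THRESH_OTSU)
  cs,_=cv2.findContours(m,0,1)
  for c in cs:
    if cv2.contourArea(c)>2000 and cv2.pointPolygonTest(c,(8*S,8*S),True)>-60:
      e=cv2.fitEllipse(c);q=((e[0][0]+.5)/8-.5+u-S,(e[0][1]+.5)/8-.5+v-S);print(f,t,q,np.array(e[1])/8);return q
q3=bore('w3.png',c3);q4=bore('w4.png',c4);qt=bore('t4.png',ct)
print(tri([ray(c3,*q3),ray(c4,*q4)]),onz(c3,*q3,.117),onz(c4,*q4,.117))
if qt: print(onz(ct,*qt,.117),tri([ray(c3,*q3),ray(c4,*q4),ray(ct,*qt)]))
P=[onz(c3,u/1.5625,v/1.5625,.092)[:2] for u,v in((343,65),(503,82),(485,248),(332,238))]
print(np.array(P));d=lambda a,b:np.degrees(np.arctan2(*(P[b]-P[a])[::-1]))
print(d(0,1),d(3,2),d(3,0)-90,d(2,1)-90)
for q in('neck','lip','gearbox'):
    for r in nets.spot_point('wrist',q): print(q,np.round(r['centre'],4),round(r['conf'],2))
b=cv2.imread('pics/w4.png');cv2.imwrite('pics/w4b.png',np.clip(cv2.resize(b,(800,600),interpolation=2).astype(float)*1,0,255).astype('uint8'))
E
```

```text
[ 0.6797 -0.1101  0.2417] 7.15
w3.png 114.0 (np.float64(255.6325855255127), np.float64(99.597412109375)) [37.4971 39.0137]
w4.png 116.0 (np.float64(254.13192176818848), np.float64(50.41567420959473)) [35.6278 38.4228]
t4.png 109.0 (np.float64(245.00415420532227), np.float64(141.71633529663086)) [53.1066 65.4511]
[0.6772 0.0081 0.109 ] [0.6774 0.0078 0.117 ] [0.6771 0.0066 0.117 ]
[ 0.6728 -0.0135  0.117 ] [ 0.6753 -0.0003  0.1239]
[[ 0.6476  0.0551]
 [ 0.7322  0.0466]
 [ 0.726  -0.0419]
 [ 0.6387 -0.0361]]
-5.710235389633102 -3.8040337848843877 -5.598706906814272 -4.008350416422672
neck [0.6759 0.0087 0.1141] 0.83
lip [0.5947 0.0145 0.0094] 0.75
gearbox [ 0.6653  0.007  -0.0006] 0.74
gearbox [ 0.4329 -0.2545  0.0285] 0.56
```

View pics/w4b.png

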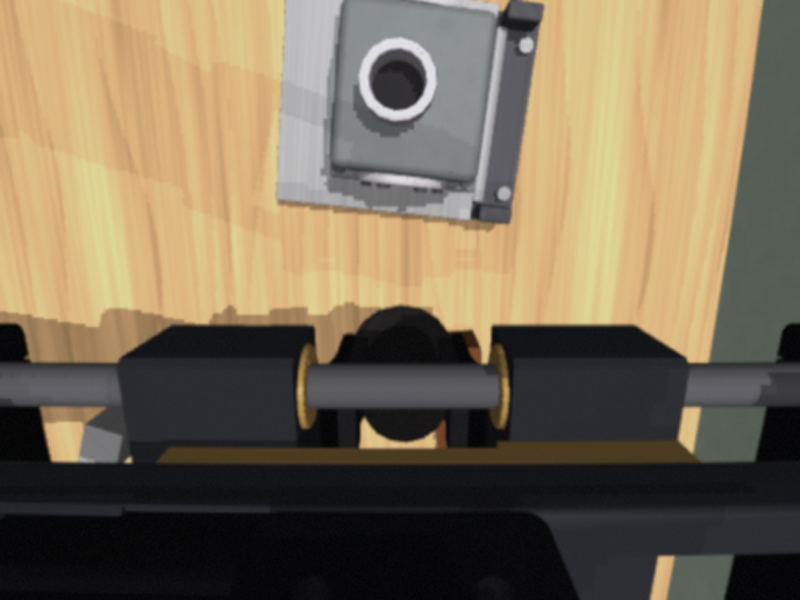

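The neck is at (0.677, 0.0075, ~0.115), and the bore shows at (397,80) in the enlarged view. The plug is still held upright. Moving above the neck.

Emit:
apply_moves(series=[{"offset": [-0.2, 3, 0], "rot": [0, 0, 0]}, {"offset": [-0.2, 6, 0], "rot": [0, 0, 0]}, {"offset": [-0.2, 9, 0], "rot": [0, 0, 0]}, {"offset": [-0.2, 11.6, 0], "rot": [0, 0, 0]}, {"offset": [-0.2, 11.6, -2], "rot": [0, 0, 0]}, {"offset": [-0.2, 11.6, -4], "rot": [0, 0, 0]}, {"offset": [-0.2, 11.6, -5], "rot": [0, 0, 0]}, {"offset": [-0.2, 11.6, -5], "rot": [0, 0, 0]}, {"offset": [-0.2, 11.6, -5], "rot": [0, 0, 0]}])

```text
time: 8.3
position: [0.6777, 0.007, 0.1908]
tool_rot: [0.707, 0.707, 0.0, 0.0]
ft_force: [-0.3, 0.0, -0.0]
grip_width: 0.0253
grip_force: 14.8
```

```bash
python3 - <<'E'
from h import *
np.set_printoptions(precision=4,suppress=True)
o=get_obs();print(o['position'],o['time'],o['ft_force'])
a=snap('scene','s5.png');c=vision.calibration('scene')
u,v=proj(c,[.677,.0075,.12]).astype(int);b=cv2.imread('pics/s5.png')[v-45:v+30,u-50:u+50]
cv2.imwrite('pics/s5c.png',np.clip(cv2.resize(b,(800,600),interpolation=2).astype(float)*2,0,255).astype('uint8'))
E
```

```text
[0.6777 0.007  0.1908] 8.3 [-0.3108  0.0157 -0.0293]
```

View pics/s5c.png

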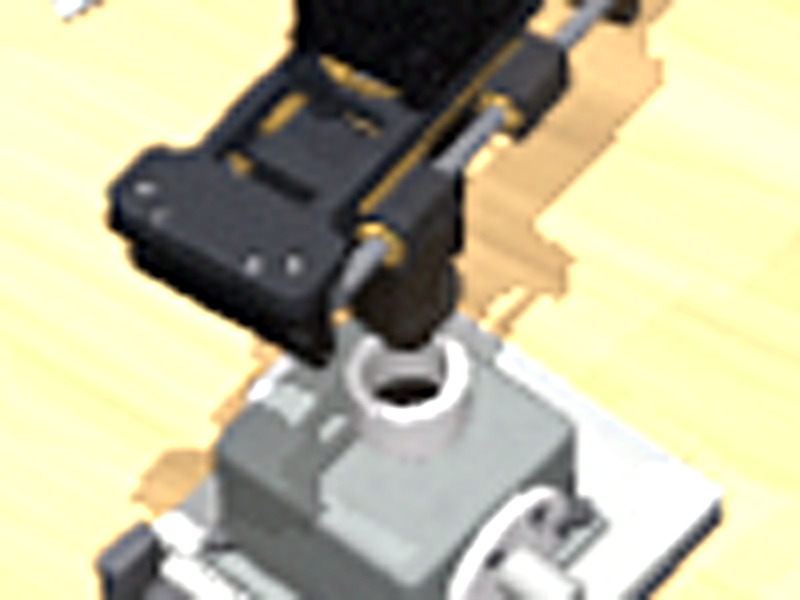

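The plug sits directly above the neck mouth: tip at (405,340), mouth at (408,385) in the crop. Descending.

Emit:
apply_moves(series=[{"offset": [0, 0, -1], "rot": [0, 0, 0]}, {"offset": [0, 0, -2], "rot": [0, 0, 0]}, {"offset": [0, 0, -2.7], "rot": [0, 0, 0]}, {"offset": [0, 0, -3.3], "rot": [0, 0, 0]}, {"offset": [0, 0, -3.8], "rot": [0, 0, 0]}, {"offset": [0, 0, -4.1], "rot": [0, 0, 0]}, {"offset": [0, 0, -4.2], "rot": [0, 0, 0]}, {"offset": [0, 0, -4.3], "rot": [0, 0, 0]}, {"offset": [0, 0, -4.3], "rot": [0, 0, 0]}, {"offset": [0, 0, -4.3], "rot": [0, 0, 0]}])

```text
time: 9.35
position: [0.6776, 0.0071, 0.1479]
tool_rot: [0.707, 0.707, 0.0, 0.0]
ft_force: [0.2, -0.1, -0.2]
grip_width: 0.0252
grip_force: 14.8
```

Emit:
apply_moves(series=[{"offset": [0, 0, -0.1], "rot": [0, 0, 0]}, {"offset": [0, 0, -0.15], "rot": [0, 0, 0]}, {"offset": [0, 0, -0.2], "rot": [0, 0, 0]}, {"offset": [0, 0, -0.2], "rot": [0, 0, 0]}])

```text
time: 9.75
position: [0.6774, 0.0071, 0.1471]
tool_rot: [0.707, 0.707, 0.0, 0.0]
ft_force: [-2.4, -0.1, 6.9]
grip_width: 0.0249
grip_force: 14.9
```

Emit:
apply_moves(series=[{"offset": [0, 0, 0.1], "rot": [0, 0, 0]}, {"offset": [0, 0, 0.1], "rot": [0, 0, 0]}, {"offset": [0, 0, 0.1], "rot": [0, 0, 0]}, {"offset": [0, 0, 0.1], "rot": [0, 0, 0]}, {"offset": [0, 0, 0.1], "rot": [0, 0, 0]}, {"offset": [0, 0, 0.1], "rot": [0, 0, 0]}, {"offset": [0, 0, 0.1], "rot": [0, 0, 0]}, {"offset": [0, 0, 0.1], "rot": [0, 0, 0]}], hand=1)

```text
time: 10.55
position: [0.6774, 0.0071, 0.1465]
tool_rot: [0.707, 0.707, -0.0, -0.0]
ft_force: [-0.1, 0.4, -0.0]
grip_width: 0.0807
grip_force: 0.0
```

Emit:
apply_moves(series=[{"offset": [0, 0, 1], "rot": [0, 0, 0]}, {"offset": [0, 0, 4], "rot": [0, 0, 0]}, {"offset": [0, 0, 8], "rot": [0, 0, 0]}, {"offset": [0, -4, 9], "rot": [0, 0, 0]}, {"offset": [0, -8, 9], "rot": [0, 0, 0]}, {"offset": [0, -8, 9], "rot": [0, 0, 0]}, {"offset": [0, -8, 9], "rot": [0, 0, 0]}])

```text
time: 11.25
position: [0.6773, -0.0738, 0.2372]
tool_rot: [0.708, 0.706, 0.0, 0.0]
ft_force: [-0.5, 0.7, 0.5]
grip_width: 0.0869
grip_force: 0.0
```

```bash
python3 - <<'E'
from h import *
np.set_printoptions(precision=4,suppress=True)
o=get_obs();print(o['position'],o['time'],o['q'])
snap('wrist','w6.png');snap('scene','s6.png');c=vision.calibration('scene')
for q in ('plug','lip','gearbox'):
 for r in nets.spot_point('wrist',q): print(q,np.round(r['centre'],4),round(r['conf'],2))
u,v=proj(c,[.677,.0075,.1]).astype(int)
A=cv2.resize(cv2.imread('pics/s6.png')[v-50:v+50,u-50:u+50],(400,400),interpolation=2)
B=cv2.resize(cv2.imread('pics/w6.png')[:260,126:386],(400,400),interpolation=2)
cv2.imwrite('pics/c6.png',np.clip(np.hstack([A,B]).astype(float)*1.7,0,255).astype('uint8'))
E
```

```text
[ 0.6773 -0.0738  0.2372] 11.25 [-0.2725  0.6129  1.2868  0.0006  1.2414 -0.2698]
plug [0.6784 0.011  0.0977] 0.85
lip [0.5935 0.0182 0.0056] 0.55
gearbox [0.6672 0.0086 0.0025] 0.93
```

View pics/c6.png

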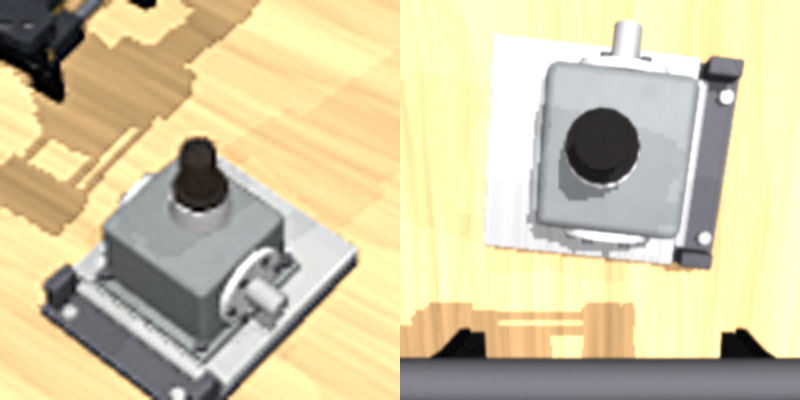

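The plug is seated, with its flange on the rim (scene half (200,190)), and the gearbox lies flat. The plate's front top edge runs (495,37)–(486,243) in the right half. Next is the gearbox pose, while I hover over the wedge.

```bash
python3 - <<'E'
from h import *
np.set_printoptions(precision=4,suppress=True)
cal=vision.calibration('wrist')
f=lambda x,y,z:onz(cal,126+(x-400)*.65,y*.65,z)
a,b=f(495,37,.022),f(486,243,.022);d=a-b
print(a,b,np.linalg.norm(d),'yaw',np.degrees(np.arctan2(d[1],d[0]))-90,'mid',(a+b)/2)
n=np.array([.6773,.0075]);g=np.array([.667,.008])
for y in(-4,-5,-6,-7):
  t=np.radians(y);print(y,'lip from neck',n-85*.001*np.array([np.cos(t),np.sin(t)]))
E
```

```text
[0.6022 0.0886 0.022 ] [ 0.588  -0.0565  0.022 ] 0.1457206674900581 yaw -5.589828618514105 mid [0.5951 0.0161 0.022 ]
-4 lip from neck [0.5925 0.0134]
-5 lip from neck [0.5926 0.0149]
-6 lip from neck [0.5928 0.0164]
-7 lip from neck [0.5929 0.0179]
```

Emit:
apply_moves(series=[{"offset": [-2, -2.5, 0], "rot": [0, 0, -8]}, {"offset": [-4, -4.5, 0], "rot": [0, 0, -16]}, {"offset": [-6, -6, 0], "rot": [0, 0, -24]}, {"offset": [-8, -8, 0], "rot": [0, 0, -32]}, {"offset": [-10, -10, 0], "rot": [0, 0, -40]}, {"offset": [-12, -12, 0], "rot": [0, 0, -48]}, {"offset": [-14, -14, 0], "rot": [0, 0, -56]}, {"offset": [-16, -15, 0], "rot": [0, 0, -64]}, {"offset": [-18, -16, 0], "rot": [0, 0, -72]}, {"offset": [-20, -17, 0], "rot": [0, 0, -80]}, {"offset": [-22, -18, 0], "rot": [0, 0, -88]}, {"offset": [-24.4, -18.4, 0], "rot": [0, 0, -96]}, {"offset": [-24.4, -18.4, 0], "rot": [0, 0, -104]}, {"offset": [-24.4, -18.4, -2], "rot": [0, 0, -110]}, {"offset": [-24.4, -18.4, -3], "rot": [0, 0, -110]}, {"offset": [-24.4, -18.4, -3], "rot": [0, 0, -110]}, {"offset": [-24.4, -18.4, -3], "rot": [0, 0, -110]}])

```text
time: 13.2
position: [0.4337, -0.2565, 0.2065]
tool_rot: [0.985, -0.173, -0.0, -0.0]
ft_force: [-0.1, 0.7, 0.5]
grip_width: 0.0866
grip_force: 0.0
```

```bash
python3 - <<'E'
from h import *
import pickle
np.set_printoptions(precision=4,suppress=True)
o=get_obs();print(o['position'],o['tool_rot'],o['time'],o['q'])
snap('wrist','w7.png');cal=vision.calibration('wrist');pickle.dump(cal,open('w7.pkl','wb'))
for q in ('wedge','wedge_nose','wedge_lug','lip'):
 for r in nets.spot_point('wrist',q): print(q,np.round(r['centre'],4),round(r['conf'],2))
b=cv2.imread('pics/w7.png')
cv2.imwrite('pics/w7b.png',np.clip(cv2.resize(b,(800,600),interpolation=2).astype(float)*1.5,0,255).astype('uint8'))
E
```

```text
[ 0.4337 -0.2565  0.2065] [ 0.985  -0.1728 -0.0002 -0.0002] 13.2 [-0.7563  0.4204  1.773   0.      0.9489  1.1619]
wedge [ 0.2994 -0.2724  0.0007] 0.93
wedge [ 0.476  -0.2681 -0.0031] 0.8
wedge_nose [ 0.5324 -0.2876 -0.0016] 0.93
wedge_nose [ 0.288  -0.3294 -0.0017] 0.78
wedge_lug [ 0.4339 -0.2561  0.0279] 0.71
wedge_lug [ 0.3092 -0.2307  0.0319] 0.67
```

View pics/w7b.png

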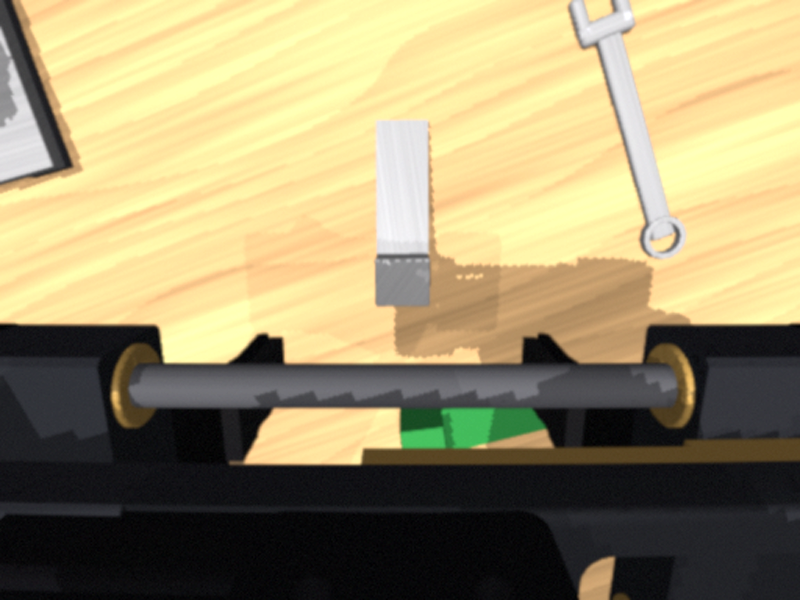

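The grey wedge points straight up in this view: nose edge at (376–429,121), lug top from (403,258) back to (403,305). The green one is well behind and clear.

```bash
python3 - <<'E'
from h import *
np.set_printoptions(precision=4,suppress=True)
cal=vision.calibration('wrist');k=lambda u,v,z:onz(cal,u/1.5625,v/1.5625,z)
n1,n2,lf1,lf2,lb1,lb2=k(376.5,121,.004),k(429.5,121,.004),k(376,258,.045),k(429.5,258,.045),k(376,305,.045),k(430,305,.045)
for p,q in((n1,n2),(lf1,lf2),(lb1,lb2)): print((p+q)/2,np.linalg.norm(p-q))
d=(n1+n2)/2-(lb1+lb2)/2;print(np.linalg.norm(d[:2]),np.degrees(np.arctan2(d[1],d[0])))
print('lug est from nose',((n1+n2)/2)[:2]-.106*d[:2]/np.linalg.norm(d[:2]))
# yaw of tool
print(-2*np.degrees(np.arctan2(.1728,.985)))
E
```

```text
[ 0.5318 -0.2933  0.004 ] 0.03653809035581225
[ 0.4485 -0.2627  0.045 ] 0.03463272128651631
[ 0.4188 -0.2521  0.045 ] 0.03581378739874076
0.1202743075838921 -20.02267003453571
lug est from nose [ 0.4322 -0.257 ]
-19.900461355036658
```

Emit:
apply_moves(series=[{"offset": [0, -0.1, -4], "rot": [0, 0, 0]}, {"offset": [0, -0.1, -8], "rot": [0, 0, 0]}, {"offset": [0, -0.1, -11.5], "rot": [0, 0, 0]}, {"offset": [0, -0.1, -14], "rot": [0, 0, 0]}, {"offset": [0, -0.1, -16], "rot": [0, 0, 0]}, {"offset": [0, -0.1, -17], "rot": [0, 0, 0]}, {"offset": [0, -0.1, -17.3], "rot": [0, 0, 0]}, {"offset": [0, -0.1, -17.3], "rot": [0, 0, 0]}, {"offset": [0, -0.1, -17.3], "rot": [0, 0, 0]}])

```text
time: 14.35
position: [0.434, -0.2584, 0.0345]
tool_rot: [0.985, -0.174, 0.001, 0.001]
ft_force: [0.9, 0.4, -0.4]
grip_width: 0.0873
grip_force: 0.0
```

Emit:
apply_moves(series=[{"offset": [0, 0, 0], "rot": [0, 0, 0]}, {"offset": [0, 0, 0], "rot": [0, 0, 0]}, {"offset": [0, 0, 0], "rot": [0, 0, 0]}, {"offset": [0, 0, 0], "rot": [0, 0, 0]}, {"offset": [0, 0, 0], "rot": [0, 0, 0]}, {"offset": [0, 0, 0], "rot": [0, 0, 0]}, {"offset": [0, 0, 0], "rot": [0, 0, 0]}, {"offset": [0, 0, 0], "rot": [0, 0, 0]}, {"offset": [0, 0, 0], "rot": [0, 0, 0]}, {"offset": [0, 0, 0], "rot": [0, 0, 0]}], hand=0, newtons=40)

```text
time: 15.35
position: [0.4332, -0.2575, 0.0335]
tool_rot: [0.985, -0.174, -0.0, -0.0]
ft_force: [0.8, 1.9, -0.4]
grip_width: 0.0357
grip_force: 39.8
```

Emit:
apply_moves(series=[{"offset": [0, 0, 1], "rot": [0, 0, 0]}, {"offset": [0, 2, 2], "rot": [0, 0, 0]}, {"offset": [0, 5, 2], "rot": [0, 0, 2]}, {"offset": [0, 8, 2], "rot": [0, 0, 4]}, {"offset": [0, 11, 2], "rot": [0, 0, 6]}, {"offset": [0, 14, 2], "rot": [0, 0, 8]}, {"offset": [0, 17, 2], "rot": [0, 0, 10]}, {"offset": [0, 20, 2], "rot": [0, 0, 12]}, {"offset": [0, 23, 2], "rot": [0, 0, 14]}, {"offset": [0, 25.5, 2], "rot": [0, 0, 14.5]}, {"offset": [0, 27.2, 2], "rot": [0, 0, 14.5]}, {"offset": [2, 27.2, 2], "rot": [0, 0, 14.5]}, {"offset": [3.8, 27.2, 2], "rot": [0, 0, 14.5]}, {"offset": [3.8, 27.2, 2], "rot": [0, 0, 14.5]}, {"offset": [3.8, 27.2, 2], "rot": [0, 0, 14.5]}])

```text
time: 16.85
position: [0.4709, 0.0141, 0.0536]
tool_rot: [0.999, -0.048, -0.001, -0.0]
ft_force: [-0.5, 0.2, -3.5]
grip_width: 0.036
grip_force: 39.8
```

```bash
python3 - <<'E'
from h import *
import pickle
np.set_printoptions(precision=4,suppress=True)
o=get_obs();print(o['position'],o['tool_rot'],o['time'],o['ft_force'],np.degrees(2*np.arctan2(o['tool_rot'][1],o['tool_rot'][0])))
snap('wrist','w8.png');cal=vision.calibration('wrist')
for q in ('wedge_nose','wedge_lug','lip'):
 for r in nets.spot_point('wrist',q): print(q,np.round(r['centre'],4),round(r['conf'],2),proj(cal,r['centre']).round())
b=cv2.imread('pics/w8.png')
cv2.imwrite('pics/w8b.png',np.clip(cv2.resize(b,(800,600),interpolation=2).astype(float)*1.5,0,255).astype('uint8'))
E
```

```text
[0.4709 0.0141 0.0536] [ 0.9988 -0.0481 -0.0005 -0.    ] 16.85 [-0.5486  0.1942 -3.5406] -5.517444100134855
wedge_nose [0.5794 0.0095 0.0177] 0.75 [247.  30.]
lip [0.597  0.0154 0.0078] 0.69 [234.   2.]
```

View pics/w8b.png

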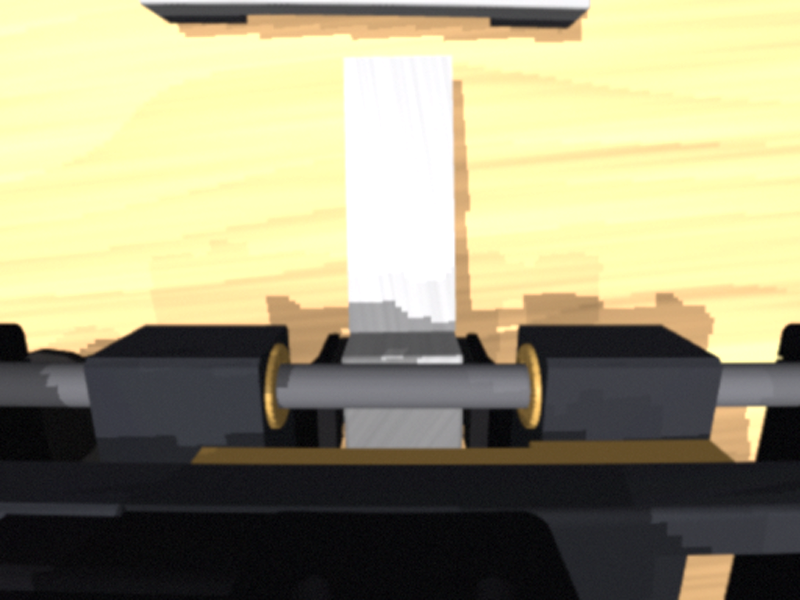

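The plate's front edge is horizontal in this view (lower edge at row ~14, rails at cols 165–247 and 490–575). The wedge nose (345–453, row 57) lies inside the slot's span, so the alignment is good.

```bash
python3 - <<'E'
from h import *
np.set_printoptions(precision=4,suppress=True)
cal=vision.calibration('wrist');k=lambda u,v,z:onz(cal,u/1.5625,v/1.5625,z)
n=k(398,57,.0241);print('nose',n)
for v in(12,14,16): print(v,k(368,v,.010))
for v in(3,5): print('upper',v,k(368,v,.022))
b=cv2.imread('pics/w8.png').astype(int).sum(2);print(b[:18,200:270:10].T)
print(b[28:42,240:270:10].T)
E
```

```text
nose [0.5743 0.0056 0.0241]
12 [0.5932 0.0144 0.01  ]
14 [0.5926 0.0145 0.01  ]
16 [0.592  0.0146 0.01  ]
upper 3 [0.5921 0.0137 0.022 ]
upper 5 [0.5916 0.0138 0.022 ]
[[498 434 334 218 162 155 156 155 177 236 297 325 331 331 340 356 376 383]
 [501 438 342 226 162 155 154 156 168 224 285 321 333 337 343 349 345 350]
 [495 443 347 236 168 154 157 155 168 217 289 326 336 344 347 346 349 366]
 [502 454 361 251 175 157 152 155 161 209 284 330 341 345 345 349 365 374]
 [502 466 369 251 172 155 153 158 156 198 286 334 345 346 341 339 339 338]
 [508 468 380 260 177 151 154 152 157 197 287 336 342 343 338 340 339 350]
 [511 477 399 294 193 152 154 154 155 185 261 319 336 336 335 341 359 372]]
[[523 521 521 526 530 532 531 532 526 522 520 517 517 517]
 [521 519 521 526 531 531 528 520 511 503 502 503 504 506]
 [518 521 525 528 531 532 531 528 518 512 511 513 515 513]]
```

Emit:
apply_moves(series=[{"offset": [0, 0, -1], "rot": [0, 0, 0]}, {"offset": [0, 0, -1.6], "rot": [0, 0, 0]}, {"offset": [0, 0, -1.9], "rot": [0, 0, 0]}, {"offset": [0, 0, -2], "rot": [0, 0, 0]}, {"offset": [0, 0, -2.03], "rot": [0, 0, 0]}, {"offset": [0, 0, -2.03], "rot": [0, 0, 0]}, {"offset": [0, 0, -2.03], "rot": [0, 0, 0]}])

```text
time: 17.75
position: [0.4706, 0.0142, 0.0335]
tool_rot: [0.999, -0.048, -0.001, -0.0]
ft_force: [-2.7, -1.3, 3.9]
grip_width: 0.0355
grip_force: 39.8
```

The nose is about 18 mm before the edge. I expect contact after ~48 mm and a 3 mm lift at ~63 mm. I'll advance 40 mm first.

Emit:
apply_moves(series=[{"offset": [0.5, -0.05, 0], "rot": [0, 0, 0]}, {"offset": [1, -0.1, 0], "rot": [0, 0, 0]}, {"offset": [1.5, -0.14, 0], "rot": [0, 0, 0]}, {"offset": [2, -0.19, 0], "rot": [0, 0, 0]}, {"offset": [2.5, -0.24, 0], "rot": [0, 0, 0]}, {"offset": [3, -0.29, 0], "rot": [0, 0, 0]}, {"offset": [3.5, -0.34, 0], "rot": [0, 0, 0]}, {"offset": [4, -0.38, 0], "rot": [0, 0, 0]}, {"offset": [4, -0.38, 0], "rot": [0, 0, 0]}, {"offset": [4, -0.38, 0], "rot": [0, 0, 0]}])

```text
time: 18.75
position: [0.5092, 0.011, 0.0335]
tool_rot: [0.999, -0.048, -0.002, -0.0]
ft_force: [-6.3, 0.4, 7.6]
grip_width: 0.0357
grip_force: 39.8
```

Emit:
apply_moves(series=[{"offset": [0.1, -0.01, 0], "rot": [0, 0, 0]}, {"offset": [0.2, -0.02, 0], "rot": [0, 0, 0]}, {"offset": [0.3, -0.03, 0], "rot": [0, 0, 0]}, {"offset": [0.4, -0.04, 0], "rot": [0, 0, 0]}, {"offset": [0.4, -0.04, 0], "rot": [0, 0, 0]}])

```text
time: 19.25
position: [0.5113, 0.0109, 0.0335]
tool_rot: [0.999, -0.048, -0.004, -0.001]
ft_force: [-7.1, 1.1, 9.2]
grip_width: 0.0356
grip_force: 39.8
```

Emit:
apply_moves(series=[{"offset": [0.1, -0.01, 0], "rot": [0, 0, 0]}, {"offset": [0.2, -0.02, 0], "rot": [0, 0, 0]}, {"offset": [0.2, -0.02, 0], "rot": [0, 0, 0]}, {"offset": [0.2, -0.02, 0], "rot": [0, 0, 0]}])

```text
time: 19.65
position: [0.5133, 0.0107, 0.0335]
tool_rot: [0.999, -0.048, -0.004, -0.001]
ft_force: [-7.7, 0.3, 9.3]
grip_width: 0.0357
grip_force: 39.8
```

Emit:
apply_moves(series=[{"offset": [0.1, -0.01, 0], "rot": [0, 0, 0]}, {"offset": [0.2, -0.02, 0], "rot": [0, 0, 0]}, {"offset": [0.2, -0.02, 0], "rot": [0, 0, 0]}, {"offset": [0.2, -0.02, 0], "rot": [0, 0, 0]}])

```text
time: 20.05
position: [0.5153, 0.0105, 0.0335]
tool_rot: [0.999, -0.048, -0.004, -0.001]
ft_force: [-6.9, 0.5, 10.3]
grip_width: 0.0362
grip_force: 39.8
```

Emit:
apply_moves(series=[{"offset": [0, 0, 0.05], "rot": [0, 0, 0]}, {"offset": [0, 0, 0.05], "rot": [0, 0, 0]}, {"offset": [0, 0, 0.05], "rot": [0, 0, 0]}])

```text
time: 20.35
position: [0.5175, 0.0101, 0.0335]
tool_rot: [0.999, -0.048, -0.002, -0.0]
ft_force: [-5.0, 1.0, 3.0]
grip_width: 0.0361
grip_force: 39.8
```

```bash
python3 - <<'E'
from h import *
np.set_printoptions(precision=4,suppress=True)
o=get_obs();print(o['position'],o['tool_rot'],o['ft_force'])
snap('wrist','w9.png');snap('scene','s9.png');snap('top','t9.png');cal=vision.calibration('wrist')
b=cv2.cvtColor(cv2.imread('pics/w9.png'),cv2.COLOR_BGR2GRAY).astype(int)
for X in((.5925,.0155,.01),(.592,.0155,.022),(.591,.003,.010)): print(proj(cal,X))
for u in(200,235,255,275,300): print(u,b[20:72,u])
E
```

```text
[0.5175 0.0101 0.0335] [ 0.9988 -0.0482 -0.0022 -0.0004] [-4.9682  0.9605  2.9877]
[233.4995  97.1682]
[231.7048  96.9893]
[257.7422  97.7377]
200 [158 172 172 174 174 176 177 177 179 178 177 177 175 174 172 173 173 172
 173 174 174 174 174 177 178 179 177 177 176 177 177 175 174 174 175 177
 178 179 180 177 177 176 175 174 175 176 177 177 175 173 171 171]
235 [172 171 171 171 174 175 177 177 178 177 176 175 174 172 172 171 171 171
 171 171 171 171 172 174 176 177 177 176 175 176 176 174 173 173 174 176
 178 179 180 179 176 175 174 173 173 174 175 176 175 174 171 171]
255 [171 170 171 171 172 174 176 177 177 176 175 176 174 173 171 170 170 171
 171 170 170 170 171 172 175 176 176 176 176 176 176 175 174 173 174 175
 177 178 180 179 177 175 174 173 173 174 175 176 177 175 171 169]
275 [129 158 168 169 171 173 175 176 176 176 175 174 173 171 171 169 169 168
 169 169 168 168 169 169 172 175 176 176 175 175 175 174 173 171 172 173
 176 178 180 179 177 176 173 173 173 174 174 175 176 174 172 169]
300 [167 167 166 167 169 171 173 175 175 174 173 172 170 169 168 167 168 168
 168 168 167 167 167 167 169 172 173 174 174 175 176 174 173 171 171 172
 173 176 178 179 177 176 173 172 170 171 173 174 175 174 172 170]
```

```bash
python3 - <<'E'
from h import *
np.set_printoptions(precision=4,suppress=True)
cal=vision.calibration('wrist');b=cv2.cvtColor(cv2.imread('pics/w9.png'),cv2.COLOR_BGR2GRAY).astype(int)
for u in(150,200,235,255,275): print(u,b[86:112,u])
for v in(94,95,96,97,98,99,100): print(v,onz(cal,235,v,.022)[:2],onz(cal,235,v,.010)[:2])
A=b[60:240,130:390];cv2.imwrite('pics/w9c.png',cv2.resize(np.clip(A*1.2,0,255).astype('uint8'),(780,540),interpolation=2))
E
```

```text
150 [176 174 174 175 175 170 146 107  67  65 104 123 134 137 138 140 155 183
 191 190 192 193 194 195 195 194]
200 [176 174 174 174 175 172 159 126  89 100 130 138 137 135 135 137 142 162
 187 194 194 194 193 193 191 191]
235 [178 176 174 174 174 173 165 141 107  85  98 110 116 126 149 173 179 180
 180 180 180 179 180 179 180 180]
255 [177 177 175 173 173 173 166 148 114  84  95 114 123 141 165 175 177 178
 178 177 177 178 178 178 179 179]
275 [178 177 175 173 173 173 170 156 121  85  84 102 117 142 166 172 172 171
 172 172 172 171 172 171 172 171]
94 [0.5932 0.0138] [0.594  0.0145]
95 [0.5928 0.0138] [0.5935 0.0146]
96 [0.5923 0.0139] [0.593  0.0147]
97 [0.5918 0.0139] [0.5925 0.0147]
98 [0.5914 0.014 ] [0.592  0.0148]
99 [0.5909 0.014 ] [0.5915 0.0148]
100 [0.5905 0.0141] [0.591  0.0149]
```

The plate edge is confirmed at x ≈ 0.593, so insertion is now ≈ 29 mm. The target is ≈ 45 mm, i.e. TCP x ≈ 0.5335. Continuing slowly.

Emit:
apply_moves(series=[{"offset": [0.1, -0.01, 0], "rot": [0, 0, 0]}, {"offset": [0.2, -0.02, 0], "rot": [0, 0, 0]}, {"offset": [0.3, -0.03, 0], "rot": [0, 0, 0]}, {"offset": [0.4, -0.04, 0], "rot": [0, 0, 0]}, {"offset": [0.5, -0.05, 0], "rot": [0, 0, 0]}, {"offset": [0.6, -0.06, 0], "rot": [0, 0, 0]}, {"offset": [0.6, -0.06, 0], "rot": [0, 0, 0]}, {"offset": [0.6, -0.06, 0], "rot": [0, 0, 0]}])

```text
time: 21.3
position: [0.518, 0.0102, 0.0334]
tool_rot: [0.999, -0.047, -0.008, -0.001]
ft_force: [-13.1, 0.1, 11.2]
grip_width: 0.0355
grip_force: 39.9
```

Emit:
apply_moves(series=[{"offset": [0.1, -0.01, 0], "rot": [0, 0, 0]}, {"offset": [0.2, -0.02, 0], "rot": [0, 0, 0]}, {"offset": [0.3, -0.03, 0], "rot": [0, 0, 0]}, {"offset": [0.4, -0.04, 0], "rot": [0, 0, 0]}, {"offset": [0.4, -0.04, 0], "rot": [0, 0, 0]}, {"offset": [0.4, -0.04, 0], "rot": [0, 0, 0]}])

```text
time: 21.9
position: [0.5191, 0.0104, 0.0334]
tool_rot: [0.999, -0.048, -0.011, -0.001]
ft_force: [-18.2, 1.1, 14.5]
grip_width: 0.036
grip_force: 40.0
```

```bash
cat > lift.py <<'E'
from h import *
import sys
np.set_printoptions(precision=4,suppress=True)
k=sys.argv[1];o=get_obs();p=o['position'];print(p,o['tool_rot'],o['ft_force'],o['time'])
u=np.array([.9954,-.0958]);print('insertion',p[:2]@u+.1037-.5889)
snap('wrist','w%s.png'%k);snap('top','t%s.png'%k);snap('scene','s%s.png'%k)
g=lambda f:cv2.cvtColor(cv2.imread(f),cv2.COLOR_BGR2GRAY).astype(np.float32)
for c,s in(('scene','s'),('top','t')):
  cal=vision.calibration(c)
  def sh(X,r):
    x,y=proj(cal,X).astype(int);A,B=[g('pics/%s%s.png'%(s,j))[y-r:y+r,x-r:x+r] for j in('9',k)]
    M=np.eye(2,3,dtype=np.float32)
    e,M=cv2.findTransformECC(A,B,M,cv2.MOTION_TRANSLATION,(3,200,1e-6),None,3);return M[:,2],e
  m,e=sh([.69,.006,.1],11)
  # expected shift per 0.02 rad at that point: hinge axis approx
  h=np.array([.7422,.0008,.016]);X=np.array([.69,.006,.1]);r=X-h;n=np.array([.0958,.9954,0]);
  d=np.cross(n,r)*.02; ex=proj(cal,X+d)-proj(cal,X)
  print(c,m,e,'expected for 3mm',ex,'lift mm',3*(m@ex)/(ex@ex))
E
python3 lift.py 10
```

```text
[0.5191 0.0104 0.0334] [ 0.9988 -0.0475 -0.0111 -0.0012] [-18.1893   1.0969  14.5009] 21.9
insertion 0.030489034569259887
scene [-0.0172  0.0259] 0.9993531216691791 expected for 3mm [-0.4226  0.1605] lift mm 0.16737623213024444
top [0.0487 0.0075] 0.9982707165698175 expected for 3mm [ 0.066  -0.6638] lift mm -0.01187429615916319
```

The wedge is touching the edge, but the arm's compliance pitches the tool nose-down and presses it on the bench. I'll counter the pitch and relieve the down-force.

Emit:
apply_moves(series=[{"offset": [0, 0, 0.05], "rot": [0, -0.6, 0]}, {"offset": [0, 0, 0.1], "rot": [0, -1.2, 0]}, {"offset": [0, 0, 0.1], "rot": [0, -1.2, 0]}, {"offset": [0, 0, 0.1], "rot": [0, -1.2, 0]}])

```text
time: 22.45
position: [0.5231, 0.0099, 0.0334]
tool_rot: [0.999, -0.048, 0.003, -0.002]
ft_force: [-8.3, 0.7, 2.3]
grip_width: 0.0357
grip_force: 40.0
```

```bash
python3 lift.py 11
```

```text
[0.5231 0.0099 0.0334] [ 0.9988 -0.0481  0.0032 -0.0016] [-8.2813  0.7163  2.2777] 22.45
insertion 0.034494632224535415
scene [-0.0939  0.1089] 0.9903704301757085 expected for 3mm [-0.4226  0.1605] lift mm 0.8389828539318138
top [ 0.0387 -0.291 ] 0.9760436945407991 expected for 3mm [ 0.066  -0.6638] lift mm 1.3193913763226763
```

The lift is ≈ 1 mm at 34.5 mm insertion, as expected. Another ~10 mm in small steps.

Emit:
apply_moves(series=[{"offset": [0.1, -0.01, 0], "rot": [0, 0, 0]}, {"offset": [0.2, -0.02, 0.01], "rot": [0, 0, 0]}, {"offset": [0.3, -0.03, 0.02], "rot": [0, 0, 0]}, {"offset": [0.4, -0.04, 0.03], "rot": [0, 0, 0]}, {"offset": [0.5, -0.05, 0.04], "rot": [0, 0, 0]}, {"offset": [0.5, -0.05, 0.04], "rot": [0, 0, 0]}, {"offset": [0.5, -0.05, 0.04], "rot": [0, 0, 0]}])

```text
time: 23.3
position: [0.5289, 0.0092, 0.0334]
tool_rot: [0.999, -0.048, 0.004, -0.001]
ft_force: [-7.1, 1.2, -1.8]
grip_width: 0.0356
grip_force: 40.0
```

```bash
python3 lift.py 12
```

```text
[0.5289 0.0092 0.0334] [ 0.9988 -0.0482  0.0039 -0.0014] [-7.1049  1.1727 -1.8057] 23.3
insertion 0.040374585523478945
scene [-0.3449  0.1513] 0.9677591568257897 expected for 3mm [-0.4226  0.1605] lift mm 2.496591961226565
top [ 0.1103 -0.635 ] 0.9932711404049539 expected for 3mm [ 0.066  -0.6638] lift mm 2.8910550079952966
```

Emit:
apply_moves(series=[{"offset": [0, 0, -0.01], "rot": [0, 0.2, 0]}, {"offset": [0.1, -0.01, -0.02], "rot": [0, 0.45, 0]}, {"offset": [0.2, -0.02, -0.02], "rot": [0, 0.45, 0]}, {"offset": [0.3, -0.03, -0.02], "rot": [0, 0.45, 0]}, {"offset": [0.35, -0.03, -0.02], "rot": [0, 0.45, 0]}, {"offset": [0.35, -0.03, -0.02], "rot": [0, 0.45, 0]}, {"offset": [0.35, -0.03, -0.02], "rot": [0, 0.45, 0]}])

```text
time: 24.15
position: [0.5323, 0.0089, 0.0334]
tool_rot: [0.999, -0.048, 0.0, -0.001]
ft_force: [-8.1, 0.4, -1.1]
grip_width: 0.0355
grip_force: 40.0
```

```bash
python3 lift.py 13
```

```text
[0.5323 0.0089 0.0334] [ 0.9988 -0.0481  0.0001 -0.0012] [-8.1203  0.435  -1.1003] 24.15
insertion 0.04380907908179077
scene [-0.4842  0.1406] 0.9362234631029767 expected for 3mm [-0.4226  0.1605] lift mm 3.3357156110574966
top [ 0.1209 -0.92  ] 0.9938020337698368 expected for 3mm [ 0.066  -0.6638] lift mm 4.170994012473464
```

The insertion estimate gives ≈ 2.9 mm. The image estimates are biased high, because the plug top in the patch moves more. A quick stability and plug check, then hand in.

Emit:
apply_moves(series=[{"offset": [0, 0, 0], "rot": [0, 0, 0]}, {"offset": [0, 0, 0], "rot": [0, 0, 0]}, {"offset": [0, 0, 0], "rot": [0, 0, 0]}, {"offset": [0, 0, 0], "rot": [0, 0, 0]}, {"offset": [0, 0, 0], "rot": [0, 0, 0]}])

```text
time: 24.8
position: [0.5323, 0.0089, 0.0334]
tool_rot: [0.999, -0.048, 0.0, -0.001]
ft_force: [-8.8, 1.2, -0.1]
grip_width: 0.0359
grip_force: 40.0
```

```bash
python3 - <<'E'
from h import *
for c in('scene','top'):
  snap(c)
  for q in('plug','neck','lip'): print(c,q,[(np.round(r['centre'],3),round(r['conf'],2)) for r in nets.spot_point(c,q)])
o=get_obs();print(o['position'],o['ft_force'],o['joint_velocities'])
E
```

```text
scene plug [(array([ 0.461,  0.152, -0.003]), 0.85), (array([ 0.464,  0.31 , -0.002]), 0.73), (array([0.679, 0.006, 0.095]), 0.66)]
scene neck [(array([0.679, 0.008, 0.12 ]), 0.66)]
scene lip [(array([0.588, 0.017, 0.011]), 0.91), (array([0.578, 0.007, 0.003]), 0.52)]
top plug [(array([0.676, 0.005, 0.097]), 0.58)]
top neck [(array([0.678, 0.006, 0.119]), 0.77), (array([0.677, 0.002, 0.098]), 0.26)]
top lip []
[0.53227323 0.00888045 0.03341373] [-8.32436104  1.2311356  -0.70119943] [ 0.00283026 -0.000123    0.00075471  0.00090668  0.00072808 -0.00134903]
```

Everything is stable and the plug is home. Handing in.

```bash
python3 -c "
from rig import hand_in
print(hand_in())"
```

```text
the job is handed in; nothing more can be done
None
```

I handed the job in with the smallest plug seated fully home in the filler neck and the steel wedge, still held in the gripper, lifting the plate's front edge about 3 mm. That lift is worked out from the wedge's insertion, and the camera estimates came out higher, at 3.3 to 4.2 mm.

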